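Draw out a stiff parts tray with a pull hook

TASK

Take the pull hook from its grey rest, put its tip down into the finger hole of the parts tray and draw the tray out of its case until it comes up against its hidden end stop; hold it there for a second with a pull of about 12 N, and never load the hook above 22 N. Leave the tray standing out and lay the hook back in the two notches of its rest, pointing the same way as before. Do not touch the tray with the gripper and do not disturb the other things on the bench.

Things in the scene. Friction and masses are not known exactly. Their poses are not given: they have to be found in the camera images.
- hook: Pull hook, 120 g. Dark wooden handle 96 x 20 x 18 mm (along x, y, z); origin at the handle's centre. A 6 mm steel rod leaves the handle's +x end along +x and bends straight down (-z) at x = 105 mm; its lowest point is 25 mm below the handle's axis. Starts lying level in its rest, handle axis 53 mm above the bench; +x points away from the robot.
- hook_tip (a point): Lowest point of the hook's 6 mm round tip, in the hook's frame at (105, 0, -25) mm.
- rest: Grey plastic rest, fixed. Base 110 x 80 x 12 mm, origin at the centre of its underside, x along the lying hook. Two 10 mm uprights at x = -38 and +38 mm carry the handle's underside at z = 44 mm in notches 28 mm wide, cheeks up to z = 58 mm; the handle can be gripped between them (66 mm clear). Hook at home: origin at (0, 0, 53) mm, axes as the rest's.
- case: Low plywood case fixed to the bench, open on top, 220 (x) x 200 (y) x 85 mm, origin at the centre of its underside. Its front faces the robot (-x); the tray slides out along its -x. The end stop sits inside below the tray and cannot be seen; it differs from case to case: it stops the tray somewhere between 50 and 98 mm out.
- tray_hole (a point): Centre of the tray's round 16 mm finger hole, at the top face of the aluminium ledge (110 mm wide, 40 mm deep, 8 mm thick, hole straight through, free below for 60 mm) that stands out at the tray's front. z as the case's. With the tray fully shut it lies at (-134, 0, 74) mm in the case's frame; the tray starts 0 to 12 mm out.
- tray: Wooden tray with rows of short steel sleeves, about 0.7 kg, in the case. Origin and axes coincide with the case's when shut, and move along the case's -x as it is drawn out. Dragging it takes 2 to 4 N; it stays where it is left. A dog under it (tray_dog) meets the rubber-faced stop: once reached, the pull rises steeply.
- sleeve: Bystander: upright steel sleeve, 32 mm wide, 55 mm high, origin at the centre of its foot.
- oil: Bystander: small plastic bottle, 44 mm wide, 110 mm high, origin at the centre of its foot.
- brush: Bystander: hand brush lying on the bench, origin at its underside.
There are look-alikes about, which are no part of the job. What is shaped like the hook but green or purple is not meant.

How it is judged (in metres and radians):
On the way, in this order (a step that is already met when the one before it is completed fails the run):
1. the hook's tip is in the tray's finger hole (horizontal distance between hook_tip and tray_hole below 0.009 m and z of hook_tip in the frame of tray_hole below -0.005 m), for 0.1 s.
2. the hook holds the tray against its end stop with a pull of at least 6 N on the stop (all of step 1 and contact force between tray_dog and anything else above 6 N), for 0.5 s.
At the end, for the whole second after the job is handed in: The tray stands at least 46 mm out of its case; the hook lies level in both notches of its rest (origin within 16 mm along and 10 mm across of its home, height 47 to 58 mm), tip pointing the same way as at the start, released and at rest (x of tray_hole in the frame of case below -0.18 m and x of hook in the frame of rest between -0.016 and 0.016 m and y of hook in the frame of rest between -0.01 and 0.01 m and z of hook in the frame of rest between 0.047 and 0.058 m and x of hook_tip in the frame of rest above 0.08 m and linear speed of each of hook, tray below 0.02 m/s and contact force between the fingers and hook below 0.2 N); the robot touches nothing.
It fails at once if the hook loads the tray with more than 22 N (contact force between hook and tray above 22 N).
It fails at once if the gripper or the arm touches the tray (contact force between any of the fingers, the arm and tray above 0.5 N).
It fails at once if a bystander is moved by more than 15 mm (distance of any of sleeve, oil, brush from where it was at the start of the episode above 0.015 m).
It also fails if it takes over 64 s, if anything falls off the work surface, if the arm or the gripper's body presses on something with over 40 N, if the wrist force passes 120 N, or if a joint passes its speed limit or range.

ROBOT

A 6-joint arm with a two-finger parallel gripper is mounted at the origin on the work surface. World frame = base frame: x ahead of the robot, y to its left, z up, the work surface at z = 0. Lengths are in m, angles in degrees, forces in N, time in s.
With the tool pointing down it reaches from about 0.4 to 0.825 m from the base axis. Payload 7 kg.
Tool frame: the origin (TCP) lies on the centre line of the jaws, within the pads' length; the fingertips stand 19 mm ahead of it and the grasp point (between the pads) is the TCP (r.tip_extent is the distance from the TCP to the fingertips, in m); z points along the fingers, y is the line along which they close (so a half turn about z gives the same grasp; the last joint's range is limited). The gripper opens to 88 mm and grips with 3 to 60 N. Pads are 19 mm wide; open, the fingers measure 130 mm over their backs; the gripper's body (78 mm by 193 mm) begins 47 mm behind the grasp point.
Start: joints at [-53.337, 20.546, 0.682, 0, -70.136, -16.507], TCP at [0.233, -0.634, 0.246] pointing down, gripper open.
Joint ranges: [-176.03, 176.03], [-82.01, 121.73], [-58.28, 71.71], [-173.87, 95.51], [-174.79, -0.11], [-173.66, 173.66]. Speed limits (degrees/s): [136.94, 136.94, 172.46, 180, 180, 180].

INTERFACE

Orientations are given as [roll, pitch, yaw] about the fixed x, y, z axes, in that order (R = Rz(yaw) Ry(pitch) Rx(roll)).
In Python, from plant import r gives the robot as it stands. The module is installed in compiled form; this text tells all that it offers.
- The arm moves only by the tool jog_arm, never from a script. Its argument "deltas" is a list that holds one entry, the list of rows, each a list of 5 numbers: the opening, from -1 (shut) to 1 (fully open), then the shift along the world's x, y, z in cm, then the turn about the world's z in rad. In form: [[[claw, dx, dy, dz, turn], ...]]. A call has 1 to 8 rows; each row shifts and turns the commanded pose from where the row before left it; what a row does not reach is not made up. A row lasts 1/8 s, in which the tool goes at most 62.5 mm and 10.7 degrees, less where a joint would pass 70% of its speed; a pose out of reach is approached as far as the arm can. A call with a gripper value outside its range is refused whole. The fingers move at their own pace and stop on an object; "force" is the grip in N (left out, the last holds). Time passes only in rows, so rows that do not move let the fingers close. It gives the time, the measured TCP pose, the force, the opening and the grip force at its end, in the units of the state.
- r.get_state(): the state, without advancing time (a new reading comes with each control period).
- r.capture(name): name is "side" or "top"; returns the picture (420x560x3 uint8, blue, green, red); there is no depth.
- r.camera_info(name): a dict with "fx", "fy", "cx", "cy" (pixels), "k1" (the pictures are not rectified: a ray, as slopes to the right and down, at radius r is drawn at 1 + k1 r^2 times it, then the intrinsics apply), "view" (4x4, takes a point from world to camera coordinates). Camera axes: x right, y up, looking along -z (the intrinsics and any distortion apply to the point x, -y, -z); pixel columns grow to the right and rows downward; lengths in m; the calibration is good to about 2 mm. A picture is of the moment at which its call begins. camera_info takes no time and is no camera call.
- r.close_job(): hands the job in; it is judged then, once.
The state is a dict: "time_s": time; "joints": joint angles; "qd": joint speeds; "joint_torque": joint torques, N m; "tcp_pos": TCP position; "eef_rot": TCP orientation; "contact_force": force on the tool from outside, world axes, zero at the start; "moment": the same for the moment, N m; "gripper_width": finger opening in m; "gripper_force": force on a finger pad.
Only numpy, scipy, OpenCV 4.12 (cv2) and the standard library are available. Lean on these libraries where they do the work, as an engineer would, in place of code of your own. Each camera call takes 0.05 s, during which the arm holds its last target. There are 200 camera calls.

## Working session

There is one attempt and no reset: what is moved stays moved. The work goes in short steps, Python scripts to look and compute and a tool call to move; the robot and the scene stay as the last step left them, time stands still between calls to the robot, and variables do not carry over. Pictures are saved under pics/ and viewed, at most 10 in all, crops included, and the job is handed in when it is done.

Besides the shell and the picture viewer there is one more tool, called after ">>>" by a JSON object that holds its "fn" and its "kwargs", one argument or row to a line. jog_arm: Moves the arm, as the interface text tells. Its arguments: {"type":"object","properties":{"deltas":{"type":"array"},"force":{"type":"number"}},"required":["deltas"]}

```bash
mkdir -p pics; python3 - <<'E'
from plant import r
import cv2
for n in("side","top"):
    cv2.imwrite(f"pics/{n}0.png",r.capture(n)); c=r.camera_info(n); print(n,c)
print(r.get_state())
E
```

```text
side {'fx': 447.09550929193625, 'fy': 447.09550929193625, 'cx': 281.3450483776094, 'cy': 212.30963747622124, 'k1': 0.047730613257144165, 'view': array([[-0.95484151, -0.29639885,  0.02062572,  0.59279747],
       [ 0.2018304 , -0.59611372,  0.77711835, -0.16923379],
       [-0.21804171,  0.74618775,  0.62901642, -1.12069339],
       [ 0.        ,  0.        ,  0.        ,  1.        ]])}
top {'fx': 400.5507173839665, 'fy': 400.5507173839665, 'cx': 273.6469999601843, 'cy': 217.22217537570194, 'k1': -0.015849029632732336, 'view': array([[ 0.00554286, -0.99997986,  0.00309249,  0.00324278],
       [ 0.97574096,  0.00608529,  0.21884366, -0.61269843],
       [-0.21885807,  0.00180445,  0.97575504, -0.88408878],
       [ 0.        ,  0.        ,  0.        ,  1.        ]])}
{'time_s': 0.1, 'joints': array([-5.33359365e+01,  2.05864470e+01,  6.40818786e-01, -1.58081252e-02,
       -7.01354471e+01, -1.65072881e+01]), 'qd': array([ 0.04694071, -0.1402234 ,  0.16677024, -0.01984481,  0.04321723,
       -0.05730488]), 'joint_torque': array([ 4.44035140e-04, -5.84162164e+01,  2.93753707e+01,  7.01552868e+00,
        1.01687363e-02, -7.44219960e-05]), 'tcp_pos': array([ 0.23244115, -0.63330354,  0.24474604]), 'eef_rot': array([ 1.79918043e+02, -8.78925353e-03, -1.59848600e+02]), 'contact_force': array([-0.02935822,  0.0616333 , -0.34708826]), 'moment': array([ 0.00713282, -0.0302387 , -0.00691824]), 'gripper_force': 0.0, 'gripper_width': 0.08779014806783113}
```

View pics/side0.png

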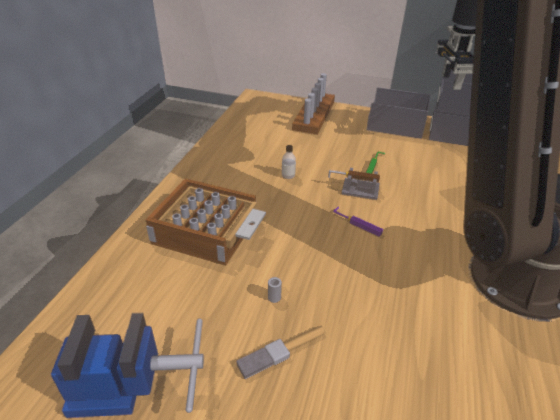

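View pics/top0.png

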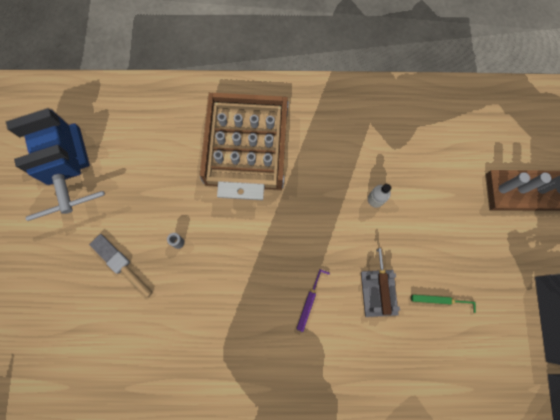

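The side view shows the brown-handled hook on the grey rest at (362,180), with look-alikes in green at (373,163) and purple at (362,225). In the top view they are at (384,290), (437,299) and (310,305). The brown one on the grey rest fits the description, because the others are the wrong colour and lie on the bench. The tray's ledge hole is at about top (240,191) and side (252,223). I'll confirm with one enlarged crop.

```bash
python3 - <<'E'
import cv2,numpy as np
s=cv2.imread("pics/side0.png");t=cv2.imread("pics/top0.png")
f=lambda im,x,y,w,h:cv2.resize(im[y:y+h,x:x+w],(400,300),interpolation=cv2.INTER_CUBIC)
a=np.vstack([np.hstack([f(t,330,225,120,90+10),f(s,320,150,80,60)]),np.hstack([f(t,200,160,80,60),f(s,220,195,60,45)])])
cv2.imwrite("pics/crop1.png",a)
E
```

```text
(no output)
```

View pics/crop1.png

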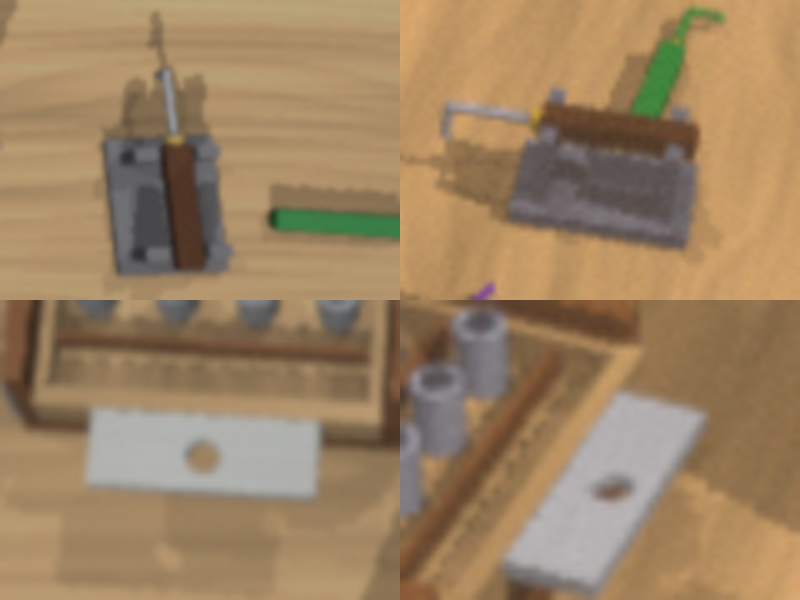

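The crop confirms it: a brown handle with a steel rod lies on the grey rest, tip pointing away from the robot, and the ledge hole is clear in both views. Next I'll measure with masks and two-view rays.

```bash
cat > h.py <<'E'
import cv2,numpy as np
from plant import r
def ray(n,p):
    c=r.camera_info(n);k=c["k1"]
    d=np.array([(p[0]-c["cx"])/c["fx"],(p[1]-c["cy"])/c["fy"]]);u=d.copy()
    for _ in range(10):u=d/(1+k*(u@u))
    V=c["view"];R=V[:3,:3];o=-R.T@V[:3,3];v=R.T@np.array([u[0],-u[1],-1]);return o,v/np.linalg.norm(v)
def onz(n,p,z):
    o,v=ray(n,p);return o+v*(z-o[2])/v[2]
def tri(ps,pt):
    (o1,a),(o2,b)=ray("side",ps),ray("top",pt)
    s=np.linalg.lstsq(np.c_[a,-b],o2-o1,rcond=None)[0];A=o1+s[0]*a;B=o2+s[1]*b
    return (A+B)/2,np.linalg.norm(A-B)
def mask(im,lo,hi,box):
    h=cv2.cvtColor(im,cv2.COLOR_BGR2HSV);m=cv2.inRange(h,lo,hi);z=np.zeros_like(m);x,y,X,Y=box;z[y:Y,x:X]=m[y:Y,x:X]
    cs,_=cv2.findContours(z,cv2.RETR_EXTERNAL,cv2.CHAIN_APPROX_NONE);c=max(cs,key=cv2.contourArea);return z,c
def cen(c):
    m=cv2.moments(c);return np.array([m["m10"],m["m01"]])/m["m00"]
E
python3 - <<'E'
from h import *
np.set_printoptions(precision=4,suppress=True)
s=cv2.imread("pics/side0.png");t=cv2.imread("pics/top0.png")
# handle
C={}
for n,im,b in(("side",s,(335,160,385,190)),("top",t,(370,262,405,322))):
    z,c=mask(im,(0,90,20),(14,255,130),b);C[n]=c;print(n,cv2.contourArea(c),cen(c),cv2.minAreaRect(c),cv2.boundingRect(c))
print("handle",tri(cen(C["side"]),cen(C["top"])))
x,y=C["top"][:,0,0],C["top"][:,0,1]
v=cv2.fitLine(C["top"],cv2.DIST_L2,0,.01,.01).ravel();q=(C["top"][:,0]-v[2:])@v[:2]
for e in(q.min(),q.max()):print("end",v[2:]+e*v[:2],onz("top",v[2:]+e*v[:2],.06))
# ledge
L={}
for n,im,b in(("side",s,(232,205,270,242)),("top",t,(210,178,270,204))):
    z,c=mask(im,(0,0,150),(180,45,255),b);L[n]=c
    rc=cv2.minAreaRect(c);bx=cv2.boxPoints(rc);print(n,rc,"box",[onz(n,p,.074)[:2] for p in bx])
    f=np.zeros_like(z);cv2.drawContours(f,[c],-1,255,-1);f=cv2.erode(f,np.ones((3,3)));hm=f&~z
    cs,_=cv2.findContours(hm,0,1);k=max(cs,key=cv2.contourArea);ys,xs=np.nonzero(hm);print("hole",cv2.contourArea(k),cv2.boundingRect(k),cen(k),onz(n,cen(k),.074));C[n+"h"]=cen(k)
print("hole tri",tri(C["sideh"],C["toph"]))
print("ledge tri",tri(cen(L["side"]),cen(L["top"])))
# base of rest gray, bend
for p in((379.2,249),):print("bend top",onz("top",p,.056))
print("bend",tri((329,171),(379.2,248.5)))
print("tip lowest side",onz("side",(329,177),.028))
E
```

```text
side 149.5 [363.2096 175.5385] ((363.23004150390625, 175.88999938964844), (30.68843650817871, 7.35391092300415), 8.13010311126709) (348, 171, 31, 11)
top 293.0 [384.5307 293.2679] ((384.5049743652344, 293.54949951171875), (40.79652404785156, 8.65682315826416), 84.2894058227539) (379, 273, 12, 42)
handle (array([ 0.4373, -0.2507,  0.0562]), np.float64(0.001512701593568358))
end [382.2501 273.3124] [ 0.4821 -0.2468  0.06  ]
end [386.8486 313.79  ] [ 0.3904 -0.2526  0.06  ]
side ((250.65382385253906, 222.76922607421875), (13.590153694152832, 33.83671188354492), 33.690067291259766) box [array([0.7002, 0.1372]), array([0.6948, 0.0141]), array([0.6552, 0.0351]), array([0.6635, 0.1544])]
hole 10.0 (249, 221, 6, 4) [251.55   222.8667] [0.676  0.0873 0.074 ]
top ((240.08206176757812, 190.1122589111328), (46.043460845947266, 15.593963623046875), 2.4895527362823486) box [array([0.6602, 0.143 ]), array([0.6991, 0.1428]), array([0.6947, 0.0319]), array([0.6559, 0.0331])]
hole 23.0 (237, 188, 7, 6) [240.0652 190.7464] [0.6758 0.0877 0.074 ]
hole tri (array([0.6758, 0.0877, 0.0744]), np.float64(0.00017353061468483523))
ledge tri (array([0.6781, 0.0883, 0.0737]), np.float64(0.001374466172299777))
bend top [ 0.5397 -0.2437  0.056 ]
bend (array([ 0.5422, -0.2443,  0.0541]), np.float64(0.00190529902821721))
tip lowest side [ 0.5421 -0.2502  0.028 ]
```

Measured positions:
- **Handle centre:** about (0.437, -0.250, 0.055), where the text gives 53 mm. The hook's yaw is about +3.6°, and the 0.104 m from bend to centre fits.
- **Finger hole:** (0.676, 0.088, 0.074), which matches the text. The case's yaw is about -2.2°.

Next I'll move above the hook.

>>> {"fn": "jog_arm", "kwargs": {
  "deltas": [
    [[1,2.56,4.79,-1.06,-0.036],[1,2.56,4.79,-1.06,-0.036],[1,2.56,4.79,-1.06,-0.036],[1,2.56,4.79,-1.06,-0.036],[1,2.56,4.79,-1.06,-0.036],[1,2.56,4.79,-1.06,-0.036],[1,2.56,4.79,-1.06,-0.036],[1,2.56,4.79,-1.06,-0.036]]
  ],
  "force": 55
}}

```text
time_s: 1.1
tcp_pos: [0.4378, -0.2488, 0.1605]
eef_rot: [180.0, 0.0, -176.4]
contact_force: [1.8, -0.7, 0.3]
gripper_width: 0.0879
gripper_force: 0.0
```

>>> {"fn": "jog_arm", "kwargs": {
  "deltas": [
    [[1,0,0,0,0],[1,0,0,0,0]]
  ]
}}

```text
time_s: 1.35
tcp_pos: [0.4373, -0.2502, 0.1606]
eef_rot: [180.0, -0.0, -176.3]
contact_force: [-0.5, 0.1, -0.1]
gripper_width: 0.0874
gripper_force: 0.0
```

>>> {"fn": "jog_arm", "kwargs": {
  "deltas": [
    [[1,0,0,-2,0],[1,0,0,-2,0],[1,0,0,-2,0],[1,0,0,-2,0],[1,0,0,-1.5,0],[1,0,0,-1.2,0],[1,0,0,0,0],[1,0,0,0,0]]
  ]
}}

```text
time_s: 2.35
tcp_pos: [0.4377, -0.2506, 0.0542]
eef_rot: [-180.0, 0.0, -176.3]
contact_force: [-0.0, 0.2, 0.7]
gripper_width: 0.0874
gripper_force: 0.0
```

>>> {"fn": "jog_arm", "kwargs": {
  "deltas": [
    [[-0.4,0,0,0,0],[-0.4,0,0,0,0],[-0.8,0,0,0,0],[-0.8,0,0,0,0],[-0.8,0,0,0,0],[-0.8,0,0,0,0],[-0.8,0,0,0,0],[-0.8,0,0,0,0]]
  ],
  "force": 55
}}

```text
time_s: 3.35
tcp_pos: [0.4374, -0.2505, 0.0538]
eef_rot: [-180.0, -0.0, -176.3]
contact_force: [0.4, 0.2, 0.4]
gripper_width: 0.0195
gripper_force: 55.0
```

>>> {"fn": "jog_arm", "kwargs": {
  "deltas": [
    [[-0.8,0,0,1,0],[-0.8,0,0,2,0],[-0.8,0,0,2,0],[-0.8,0,0,2,0],[-0.8,0,0,2,0],[-0.8,0,0,0.6,0],[-0.8,0,0,0,0]]
  ]
}}

```text
time_s: 4.22
tcp_pos: [0.4374, -0.2504, 0.15]
eef_rot: [180.0, 0.0, -176.4]
contact_force: [-0.2, -0.3, -1.3]
gripper_width: 0.0199
gripper_force: 55.0
```

>>> {"fn": "jog_arm", "kwargs": {
  "deltas": [
    [[-0.8,0,4.2,0,-0.01],[-0.8,1.5,4.6,0,-0.014],[-0.8,2,4.6,0,-0.014],[-0.8,2,4.6,0,-0.014],[-0.8,2,4.6,0,-0.014],[-0.8,2,4.6,0,-0.014],[-0.8,2,4,0,-0.012],[-0.8,1.9,3,0,-0.01]]
  ]
}}

```text
time_s: 5.22
tcp_pos: [0.5713, 0.0932, 0.1485]
eef_rot: [-180.0, -0.1, 177.8]
contact_force: [0.2, -0.8, -0.7]
gripper_width: 0.0196
gripper_force: 55.0
```

>>> {"fn": "jog_arm", "kwargs": {
  "deltas": [
    [[-0.8,0,0,-1,0],[-0.8,0,0,-1,0],[-0.8,0,0,0,0],[-0.8,0,0,0,0]]
  ]
}}

```text
time_s: 5.72
tcp_pos: [0.5712, 0.0908, 0.1299]
eef_rot: [-180.0, -0.0, 177.8]
contact_force: [-0.3, 0.3, -0.3]
gripper_width: 0.0195
gripper_force: 55.0
```

```bash
python3 - <<'E'
from h import *
s=r.capture("side");t=r.capture("top");cv2.imwrite("pics/side1.png",s);cv2.imwrite("pics/top1.png",t)
f=lambda im,x,y:cv2.resize(im[y:y+75,x:x+50],(400,600),interpolation=cv2.INTER_CUBIC)
cv2.imwrite("pics/crop2.png",np.hstack([f(t,215,165),f(s,230,190)]))
print(r.get_state()["tcp_pos"])
E
```

```text
[0.57149915 0.09118399 0.13026956]
```

View pics/crop2.png

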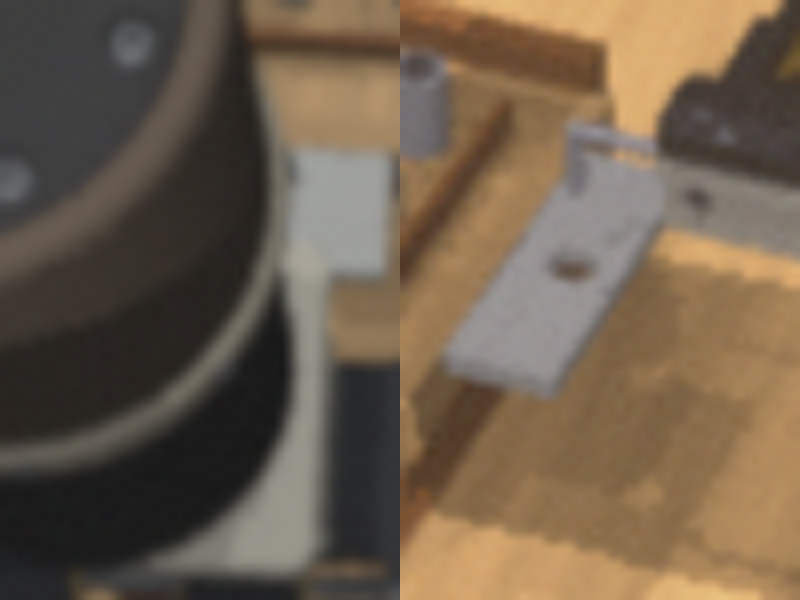

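The top view is blocked by the arm. In the side view the tip bottom is at about (252.1, 214) and the hole at (251.5, 223). I'll check where that puts the tip.

```bash
python3 - <<'E'
from h import *
for px in((252.1,213.5),(252.1,214.3)):print(onz("side",px,.105),onz("side",px,.1035))
c=r.camera_info("side");V=c["view"]
def proj(P):
    p=V[:3,:3]@P+V[:3,3];u=np.array([p[0],-p[1]])/-p[2];u=u*(1+c["k1"]*(u@u));return u*c["fx"]+[c["cx"],c["cy"]]
a=np.radians(-2.2);tp=np.array([.5714+.105*np.cos(a),.0911+.105*np.sin(a),.105])
print(tp,proj(tp),proj(tp+[0,0,.025]),proj(np.array([.676,.0877,.074])))
E
```

```text
[0.67419246 0.08633143 0.105     ] [0.67485644 0.08461136 0.1035    ]
[0.6730844 0.0893505 0.105    ] [0.67374607 0.08763674 0.1035    ]
[0.67632261 0.08706928 0.105     ] [251.21154068 213.50400522] [250.99421578 205.77329855] [251.50453034 222.97380889]
```

The tip is within about 2 mm of the hole, so I'll add 1 mm in x and go down carefully.

>>> {"fn": "jog_arm", "kwargs": {
  "deltas": [
    [[-0.8,0.1,0,-1,0],[-0.8,0,0,-1,0],[-0.8,0,0,-0.6,0],[-0.8,0,0,0,0],[-0.8,0,0,-0.3,0],[-0.8,0,0,-0.2,0],[-0.8,0,0,-0.2,0],[-0.8,0,0,0,0]]
  ]
}}

```text
time_s: 6.82
tcp_pos: [0.5723, 0.0915, 0.0966]
eef_rot: [-180.0, -0.0, 177.8]
contact_force: [-1.3, -0.0, -1.1]
gripper_width: 0.0194
gripper_force: 55.0
```

>>> {"fn": "jog_arm", "kwargs": {
  "deltas": [
    [[-0.8,0,0,-0.2,0],[-0.8,0,0,-0.2,0],[-0.8,0,0,-0.2,0],[-0.8,0,0,-0.2,0],[-0.8,0,0,-0.2,0],[-0.8,0,0,0,0]]
  ]
}}

```text
time_s: 7.58
tcp_pos: [0.5723, 0.0915, 0.0866]
eef_rot: [-180.0, -0.0, 177.8]
contact_force: [-0.9, -2.1, -0.8]
gripper_width: 0.0195
gripper_force: 55.0
```

```bash
python3 - <<'E'
from h import *
s=r.capture("side");cv2.imwrite("pics/crop3.png",cv2.resize(s[190:250,220:300],(800,600),interpolation=cv2.INTER_CUBIC))
print(r.get_state()["contact_force"])
E
```

```text
[-0.33952986 -0.36024687 -1.73192251]
```

View pics/crop3.png

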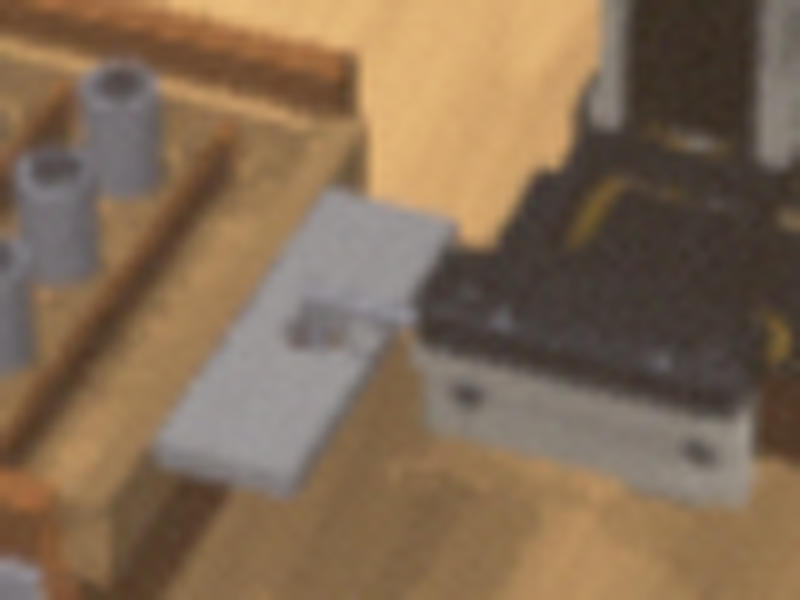

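The tip is in the hole, entering at about crop (315,325) with the rod running over the ledge. I'll pull gently first, because the first 3 cm cannot reach the stop.

>>> {"fn": "jog_arm", "kwargs": {
  "deltas": [
    [[-0.8,-0.2,0,0,0],[-0.8,-0.2,0,0,0],[-0.8,-0.2,0.01,0,0],[-0.8,-0.2,0.01,0,0],[-0.8,-0.2,0.01,0,0],[-0.8,-0.2,0.01,0,0],[-0.8,-0.2,0.01,0,0],[-0.8,-0.2,0.01,0,0]]
  ]
}}

```text
time_s: 8.62
tcp_pos: [0.5564, 0.0922, 0.0868]
eef_rot: [180.0, 0.0, 177.8]
contact_force: [2.7, -0.3, -0.4]
gripper_width: 0.0191
gripper_force: 55.0
```

>>> {"fn": "jog_arm", "kwargs": {
  "deltas": [
    [[-0.8,-0.2,0.01,0,0],[-0.8,-0.2,0.01,0,0],[-0.8,-0.2,0.01,0,0],[-0.8,-0.2,0.01,0,0],[-0.8,-0.2,0.01,0,0],[-0.8,-0.2,0.01,0,0],[-0.8,-0.2,0.01,0,0],[-0.8,-0.2,0.01,0,0]]
  ]
}}

```text
time_s: 9.62
tcp_pos: [0.5403, 0.093, 0.0868]
eef_rot: [180.0, 0.0, 177.8]
contact_force: [2.5, 0.1, -2.2]
gripper_width: 0.0194
gripper_force: 55.0
```

```bash
python3 - <<'E'
from h import *
s=r.capture("side");s=r.capture("side")
cv2.imwrite("pics/crop4.png",cv2.resize(s[190:250,220:300],(800,600),interpolation=cv2.INTER_CUBIC))
z,c=mask(s,(0,0,150),(180,45,255),(235,205,275,250));print(cv2.minAreaRect(c))
st=r.get_state();print(st["contact_force"],st["tcp_pos"])
E
```

```text
((260.0, 224.99996948242188), (12.75810432434082, 32.72731018066406), 33.6900634765625)
[ 1.77659519  0.7207334  -0.95917185] [0.54003766 0.09295342 0.08676741]
```

View pics/crop4.png

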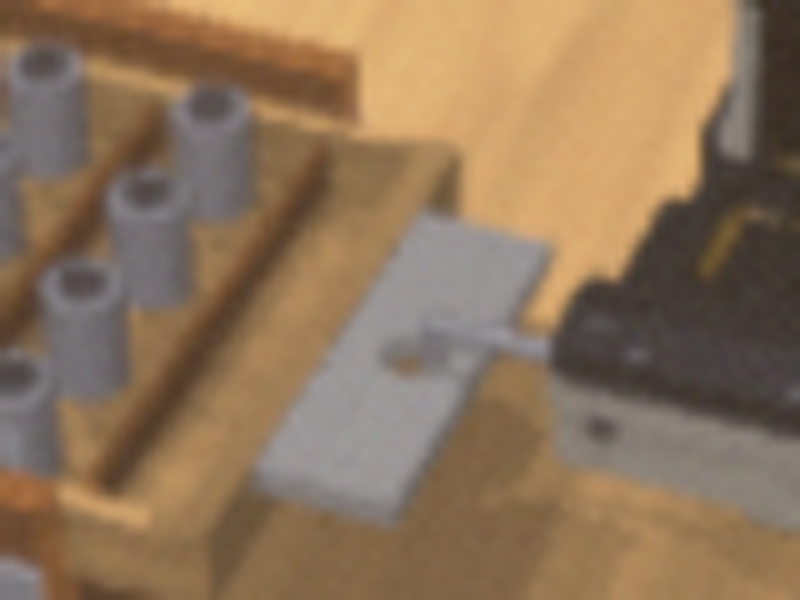

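The tray follows the hook, drag is about 2.5 N, and it has moved about 27 mm. I'll go 8 mm further, which is still short of 50 mm, then in small steps.

>>> {"fn": "jog_arm", "kwargs": {
  "deltas": [
    [[-0.8,-0.1,0.004,0,0],[-0.8,-0.1,0.004,0,0],[-0.8,-0.1,0.004,0,0],[-0.8,-0.1,0.004,0,0],[-0.8,-0.1,0.004,0,0],[-0.8,-0.1,0.004,0,0],[-0.8,-0.1,0.004,0,0],[-0.8,-0.1,0.004,0,0]]
  ]
}}

```text
time_s: 10.72
tcp_pos: [0.5323, 0.0933, 0.0868]
eef_rot: [180.0, 0.0, 177.8]
contact_force: [4.0, -0.7, -1.1]
gripper_width: 0.0198
gripper_force: 55.0
```

```bash
python3 - <<'E'
from h import *
t=cv2.imread("pics/top0.png");s=cv2.imread("pics/side0.png")
f=lambda im,x,y,w,h:cv2.resize(im[y:y+h,x:x+w],(400,600),interpolation=cv2.INTER_CUBIC)
cv2.imwrite("pics/crop5.png",np.hstack([f(t,195,80,100,150),f(s,140,160,100,150)]))
E
```

```text
(no output)
```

View pics/crop5.png

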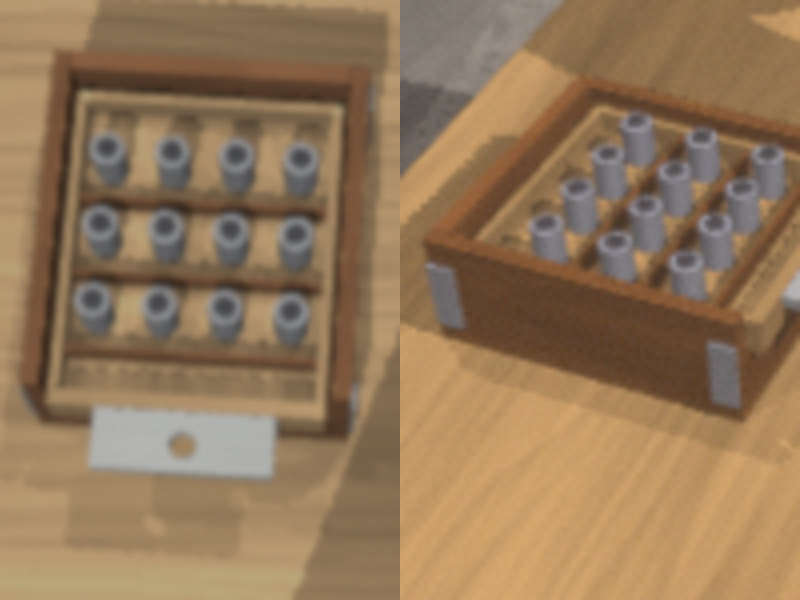

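The crop shows the case's top-rim corners in the top view at about (209.3,92.5), (287.5,97), (202,177) and (282,188). I'll use them to work out how far out the tray started.

```bash
python3 - <<'E'
from h import *
P=[onz("top",p,.085) for p in((209.3,92.7),(287.5,97),(201.8,177),(282,182),(282,188))]
P+=[onz("side",p,.085) for p in((140+185/4,160+78/4),(140+28/4,160+240/4),(140+345/4,160+318/4))]
for p in P:print(p.round(4))
m=(P[0]+P[1])/2;a=np.radians(-2.2);u=np.array([np.cos(a),np.sin(a)])
c=m[:2]-.11*u;print("centre",c,"hole shut",c-.134*u,"out",(c-.134*u-[.676,.0877])@u)
E
```

```text
[0.9283 0.1703 0.085 ]
[ 0.9177 -0.0261  0.085 ]
[0.7061 0.1789 0.085 ]
[ 0.6949 -0.0125  0.085 ]
[ 0.68   -0.0125  0.085 ]
[ 0.9141 -0.021   0.085 ]
[0.9261 0.1732 0.085 ]
[0.708  0.1776 0.085 ]
centre [0.81309407 0.07629571] hole shut [0.67919284 0.08143968] out 0.0034308059739321115
```

>>> {"fn": "jog_arm", "kwargs": {
  "deltas": [
    [[-0.8,-0.1,0.004,0,0],[-0.8,-0.1,0.004,0,0],[-0.8,0,0,0,0]]
  ]
}}

```text
time_s: 11.1
tcp_pos: [0.5302, 0.0934, 0.0868]
eef_rot: [-180.0, -0.0, 177.8]
contact_force: [2.0, 0.2, -1.5]
gripper_width: 0.0197
gripper_force: 55.0
```

The tray started about 3–5 mm out, so it is now about 41 mm out. I'll feel my way from here.

>>> {"fn": "jog_arm", "kwargs": {
  "deltas": [
    [[-0.8,-0.1,0.004,0,0],[-0.8,-0.1,0.004,0,0],[-0.8,-0.1,0.004,0,0],[-0.8,-0.1,0.004,0,0],[-0.8,-0.1,0.004,0,0],[-0.8,0,0,0,0]]
  ]
}}

```text
time_s: 11.85
tcp_pos: [0.5252, 0.0935, 0.0868]
eef_rot: [-180.0, -0.0, 177.8]
contact_force: [2.1, 1.3, -1.0]
gripper_width: 0.0192
gripper_force: 55.0
```

>>> {"fn": "jog_arm", "kwargs": {
  "deltas": [
    [[-0.8,-0.1,0.004,0,0],[-0.8,-0.1,0.004,0,0],[-0.8,-0.05,0.002,0,0]]
  ]
}}

```text
time_s: 12.22
tcp_pos: [0.5228, 0.0936, 0.0868]
eef_rot: [180.0, -0.0, 177.8]
contact_force: [2.4, 0.1, -1.4]
gripper_width: 0.0197
gripper_force: 55.0
```

>>> {"fn": "jog_arm", "kwargs": {
  "deltas": [
    [[-0.8,-0.1,0.004,0,0],[-0.8,-0.1,0.004,0,0],[-0.8,-0.05,0.002,0,0]]
  ]
}}

```text
time_s: 12.6
tcp_pos: [0.5203, 0.0938, 0.0868]
eef_rot: [180.0, 0.0, 177.8]
contact_force: [2.9, 1.1, -1.3]
gripper_width: 0.0198
gripper_force: 55.0
```

>>> {"fn": "jog_arm", "kwargs": {
  "deltas": [
    [[-0.8,-0.1,0.004,0,0],[-0.8,-0.1,0.004,0,0],[-0.8,-0.05,0.002,0,0]]
  ]
}}

```text
time_s: 12.98
tcp_pos: [0.5178, 0.0939, 0.0867]
eef_rot: [180.0, -0.0, 177.8]
contact_force: [2.6, 2.0, -1.4]
gripper_width: 0.0194
gripper_force: 55.0
```

>>> {"fn": "jog_arm", "kwargs": {
  "deltas": [
    [[-0.8,-0.1,0.006,0,0],[-0.8,-0.1,0.006,0,0],[-0.8,-0.05,0.003,0,0]]
  ]
}}

```text
time_s: 13.35
tcp_pos: [0.5153, 0.094, 0.0868]
eef_rot: [180.0, 0.0, 177.8]
contact_force: [1.6, 1.5, -1.1]
gripper_width: 0.0195
gripper_force: 55.0
```

>>> {"fn": "jog_arm", "kwargs": {
  "deltas": [
    [[-0.8,-0.1,0.006,0,0],[-0.8,-0.1,0.006,0,0],[-0.8,-0.05,0.003,0,0]]
  ]
}}

```text
time_s: 13.72
tcp_pos: [0.5128, 0.0942, 0.0868]
eef_rot: [180.0, 0.0, 177.8]
contact_force: [2.2, 0.9, -0.9]
gripper_width: 0.0195
gripper_force: 55.0
```

>>> {"fn": "jog_arm", "kwargs": {
  "deltas": [
    [[-0.8,-0.1,0.004,0,0],[-0.8,-0.1,0.004,0,0],[-0.8,-0.05,0.003,0,0]]
  ]
}}

```text
time_s: 14.1
tcp_pos: [0.5103, 0.0943, 0.0868]
eef_rot: [-180.0, -0.0, 177.8]
contact_force: [2.5, 0.4, -1.7]
gripper_width: 0.0197
gripper_force: 55.0
```

>>> {"fn": "jog_arm", "kwargs": {
  "deltas": [
    [[-0.8,-0.1,0.004,0,0],[-0.8,-0.1,0.004,0,0],[-0.8,-0.05,0.003,0,0]]
  ]
}}

```text
time_s: 14.48
tcp_pos: [0.5078, 0.0943, 0.0868]
eef_rot: [-180.0, -0.0, 177.8]
contact_force: [2.4, 1.1, -0.5]
gripper_width: 0.0193
gripper_force: 55.0
```

>>> {"fn": "jog_arm", "kwargs": {
  "deltas": [
    [[-0.8,-0.1,0.005,0,0],[-0.8,-0.1,0.005,0,0],[-0.8,-0.05,0.003,0,0]]
  ]
}}

```text
time_s: 14.85
tcp_pos: [0.5053, 0.0945, 0.0868]
eef_rot: [-180.0, 0.0, 177.8]
contact_force: [1.2, 0.0, -0.1]
gripper_width: 0.0191
gripper_force: 55.0
```

>>> {"fn": "jog_arm", "kwargs": {
  "deltas": [
    [[-0.8,-0.1,0.004,0,0],[-0.8,-0.1,0.004,0,0],[-0.8,-0.05,0.003,0,0]]
  ]
}}

```text
time_s: 15.22
tcp_pos: [0.5028, 0.0946, 0.0868]
eef_rot: [180.0, 0.0, 177.8]
contact_force: [3.7, 0.6, -1.6]
gripper_width: 0.0193
gripper_force: 55.0
```

>>> {"fn": "jog_arm", "kwargs": {
  "deltas": [
    [[-0.8,-0.1,0.004,0,0],[-0.8,-0.1,0.004,0,0],[-0.8,-0.05,0.002,0,0]]
  ]
}}

```text
time_s: 15.6
tcp_pos: [0.5003, 0.0947, 0.0868]
eef_rot: [180.0, 0.0, 177.8]
contact_force: [2.6, 0.3, -1.2]
gripper_width: 0.0197
gripper_force: 55.0
```

>>> {"fn": "jog_arm", "kwargs": {
  "deltas": [
    [[-0.8,-0.1,0.004,0,0],[-0.8,-0.1,0.004,0,0],[-0.8,-0.05,0.002,0,0]]
  ]
}}

```text
time_s: 15.98
tcp_pos: [0.4989, 0.0951, 0.0871]
eef_rot: [180.0, 0.1, 177.8]
contact_force: [8.6, -0.5, -3.6]
gripper_width: 0.0193
gripper_force: 55.0
```

The stop is met. I'll let it settle.

>>> {"fn": "jog_arm", "kwargs": {
  "deltas": [
    [[-0.8,0,0,0,0],[-0.8,0,0,0,0]]
  ]
}}

```text
time_s: 16.23
tcp_pos: [0.499, 0.0951, 0.0871]
eef_rot: [180.0, 0.1, 177.8]
contact_force: [6.9, 0.6, -4.3]
gripper_width: 0.0197
gripper_force: 55.0
```

>>> {"fn": "jog_arm", "kwargs": {
  "deltas": [
    [[-0.8,-0.05,0.002,0,0],[-0.8,0,0,0,0],[-0.8,0,0,0,0]]
  ]
}}

```text
time_s: 16.6
tcp_pos: [0.4989, 0.0952, 0.0871]
eef_rot: [180.0, 0.2, 177.8]
contact_force: [9.1, -0.7, -5.0]
gripper_width: 0.0197
gripper_force: 55.0
```

>>> {"fn": "jog_arm", "kwargs": {
  "deltas": [
    [[-0.8,-0.05,0.002,0,0],[-0.8,0,0,0,0],[-0.8,0,0,0,0]]
  ]
}}

```text
time_s: 16.98
tcp_pos: [0.4989, 0.0953, 0.0873]
eef_rot: [179.9, 0.2, 177.8]
contact_force: [11.9, -2.8, -4.7]
gripper_width: 0.0192
gripper_force: 55.0
```

Pull is about 12 N. I'll hold it for over a second.

>>> {"fn": "jog_arm", "kwargs": {
  "deltas": [
    [[-0.8,0,0,0,0],[-0.8,0,0,0,0],[-0.8,0,0,0,0],[-0.8,0,0,0,0],[-0.8,0,0,0,0],[-0.8,0,0,0,0],[-0.8,0,0,0,0],[-0.8,0,0,0,0]]
  ]
}}

```text
time_s: 17.98
tcp_pos: [0.4989, 0.0953, 0.0873]
eef_rot: [179.9, 0.2, 177.8]
contact_force: [10.8, -1.3, -5.3]
gripper_width: 0.0196
gripper_force: 55.0
```

>>> {"fn": "jog_arm", "kwargs": {
  "deltas": [
    [[-0.8,0,0,0,0],[-0.8,0,0,0,0],[-0.8,0,0,0,0],[-0.8,0,0,0,0]]
  ]
}}

```text
time_s: 18.48
tcp_pos: [0.4989, 0.0953, 0.0873]
eef_rot: [179.9, 0.2, 177.8]
contact_force: [10.7, -1.6, -4.7]
gripper_width: 0.0194
gripper_force: 55.0
```

```bash
python3 - <<'E'
from h import *
F=[]
for i in range(4):
    s=r.capture("side");F.append(r.get_state()["contact_force"])
print(np.mean(F,0));cv2.imwrite("pics/side6.png",s)
cv2.imwrite("pics/crop6.png",cv2.resize(s[190:262,225:321],(800,600),interpolation=cv2.INTER_CUBIC))
E
```

```text
[11.09608122 -1.11144521 -5.38173122]
```

View pics/crop6.png

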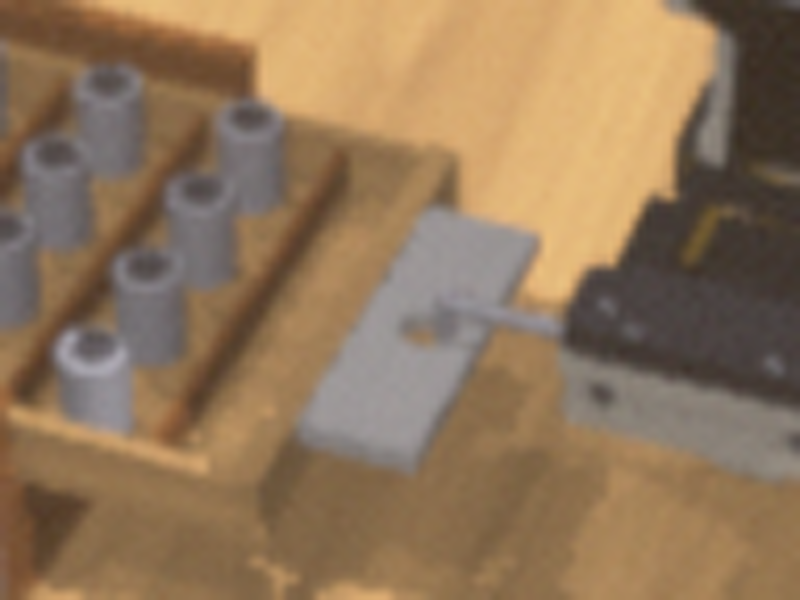

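The pull averages 11 N with the tray on its stop and the tip still in the hole at about crop (435,325). I'll add a little and hold one more second, then slacken 6 mm and lift.

>>> {"fn": "jog_arm", "kwargs": {
  "deltas": [
    [[-0.8,-0.02,0,0,0],[-0.8,0,0,0,0],[-0.8,0,0,0,0],[-0.8,0,0,0,0],[-0.8,0,0,0,0],[-0.8,0,0,0,0],[-0.8,0,0,0,0],[-0.8,0,0,0,0]]
  ]
}}

```text
time_s: 19.68
tcp_pos: [0.4989, 0.0954, 0.0873]
eef_rot: [179.9, 0.2, 177.8]
contact_force: [11.8, -1.4, -5.1]
gripper_width: 0.0199
gripper_force: 55.0
```

>>> {"fn": "jog_arm", "kwargs": {
  "deltas": [
    [[-0.8,0.1,0,0,0],[-0.8,0.1,-0.01,0,0],[-0.8,0.1,-0.01,0,0],[-0.8,0.1,0,0,0],[-0.8,0.1,0,0,0],[-0.8,0.1,0,0,0],[-0.8,0,0,0,0],[-0.8,0,0,0,0]]
  ]
}}

```text
time_s: 20.68
tcp_pos: [0.5026, 0.0946, 0.0867]
eef_rot: [-180.0, -0.0, 177.8]
contact_force: [-0.7, -0.4, -1.7]
gripper_width: 0.0198
gripper_force: 55.0
```

>>> {"fn": "jog_arm", "kwargs": {
  "deltas": [
    [[-0.8,0,0,0.3,0],[-0.8,0,0,0.4,0],[-0.8,0,0,0.5,0],[-0.8,0,0,0.8,0],[-0.8,0,0,1.5,0],[-0.8,0,0,1.5,0],[-0.8,0,0,1.5,0],[-0.8,0,0,0,0]]
  ]
}}

```text
time_s: 21.68
tcp_pos: [0.5035, 0.0951, 0.1535]
eef_rot: [179.9, 0.2, 177.8]
contact_force: [-0.1, 0.3, -0.6]
gripper_width: 0.0195
gripper_force: 55.0
```

>>> {"fn": "jog_arm", "kwargs": {
  "deltas": [
    [[-0.8,-0.8,-4.2,0,0.012],[-0.8,-0.8,-4.6,0,0.013],[-0.8,-0.8,-4.6,0,0.013],[-0.8,-0.8,-4.6,0,0.013],[-0.8,-0.8,-4.6,0,0.013],[-0.8,-0.8,-4.6,0,0.013],[-0.8,-0.8,-4.2,0,0.013],[-0.8,-1.0,-3.2,0,0.012]]
  ]
}}

```text
time_s: 22.68
tcp_pos: [0.436, -0.2529, 0.1513]
eef_rot: [180.0, -0.0, -176.4]
contact_force: [-0.2, -0.0, -0.3]
gripper_width: 0.0198
gripper_force: 55.0
```

>>> {"fn": "jog_arm", "kwargs": {
  "deltas": [
    [[-0.8,0,0,-1,0],[-0.8,0,0,-1,0],[-0.8,0,0,-1,0],[-0.8,0,0,0,0],[-0.8,0,0,0,0]]
  ]
}}

```text
time_s: 23.3
tcp_pos: [0.437, -0.2509, 0.1219]
eef_rot: [-180.0, 0.0, -176.3]
contact_force: [0.3, 0.5, -1.3]
gripper_width: 0.0194
gripper_force: 55.0
```

```bash
python3 - <<'E'
from h import *
s=r.capture("side");t=r.capture("top");cv2.imwrite("pics/side7.png",s);cv2.imwrite("pics/top7.png",t)
f=lambda im,x,y:cv2.resize(im[y:y+90,x:x+60],(400,600),interpolation=cv2.INTER_CUBIC)
cv2.imwrite("pics/crop7.png",np.hstack([f(t,355,225),f(s,325,130)]))
print(r.get_state()["tcp_pos"],r.get_state()["eef_rot"])
E
```

```text
[ 0.43712386 -0.25114562  0.1221539 ] [-1.79986175e+02  4.14817883e-02 -1.76305312e+02]
```

View pics/crop7.png

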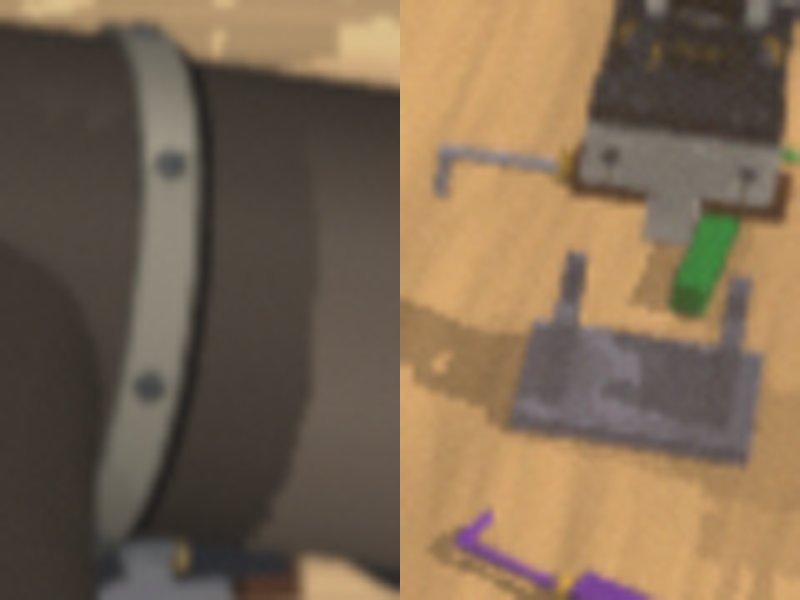

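The hook is still level and central in the grip, above the rest (rest at crop (640,390)). I'll lower it into the notches, shifting +0.5 mm in y.

>>> {"fn": "jog_arm", "kwargs": {
  "deltas": [
    [[-0.8,0,0.05,-1.5,0],[-0.8,0,0,-1.5,0],[-0.8,0,0,-1.5,0],[-0.8,0,0,-1,0],[-0.8,0,0,-0.6,0],[-0.8,0,0,-0.4,0],[-0.8,0,0,-0.2,0],[-0.8,0,0,0,0]]
  ]
}}

```text
time_s: 24.4
tcp_pos: [0.4368, -0.2509, 0.0549]
eef_rot: [-180.0, 0.0, -176.3]
contact_force: [-0.0, -0.2, -0.5]
gripper_width: 0.0194
gripper_force: 55.0
```

>>> {"fn": "jog_arm", "kwargs": {
  "deltas": [
    [[-0.8,0,0,-0.05,0],[-0.8,0,0,-0.05,0],[-0.8,0,0,0,0],[-0.8,0,0,0,0]]
  ]
}}

```text
time_s: 24.9
tcp_pos: [0.4367, -0.2508, 0.0538]
eef_rot: [-180.0, 0.0, -176.3]
contact_force: [-0.1, -0.3, -1.4]
gripper_width: 0.0194
gripper_force: 55.0
```

>>> {"fn": "jog_arm", "kwargs": {
  "deltas": [
    [[-0.5,0,0,0,0],[-0.4,0,0,0,0],[-0.2,0,0,0,0],[0.2,0,0,0,0],[0.6,0,0,0,0],[1,0,0,0,0],[1,0,0,0,0],[1,0,0,0,0]]
  ]
}}

```text
time_s: 25.9
tcp_pos: [0.4367, -0.2508, 0.0538]
eef_rot: [180.0, 0.0, -176.3]
contact_force: [0.5, -0.3, -0.4]
gripper_width: 0.0791
gripper_force: 0.0
```

>>> {"fn": "jog_arm", "kwargs": {
  "deltas": [
    [[1,0,0,0.5,0],[1,0,0,1.5,0],[1,0,0,2,0],[1,0,0,2.5,0],[1,0,0,3,0],[1,0,0,3,0],[1,0,0,3,0],[1,0,0,3,0]]
  ]
}}

```text
time_s: 26.9
tcp_pos: [0.4364, -0.2509, 0.2411]
eef_rot: [-180.0, 0.1, -176.3]
contact_force: [0.7, -0.1, -0.0]
gripper_width: 0.0878
gripper_force: 0.0
```

>>> {"fn": "jog_arm", "kwargs": {
  "deltas": [
    [[1,-1,-4.5,0,0],[1,-2,-4.5,0,0],[1,-2,-4.5,0,0],[1,-2,-4.5,0,0],[1,-2,-4.5,0,0],[1,-2,-4.5,0,0],[1,-2,-3,0,0],[1,0,0,0,0]]
  ]
}}

```text
time_s: 27.9
tcp_pos: [0.3049, -0.5525, 0.2394]
eef_rot: [-180.0, -0.0, -176.5]
contact_force: [0.2, 0.3, -0.4]
gripper_width: 0.0876
gripper_force: 0.0
```

```bash
python3 - <<'E'
from h import *
s=r.capture("side");t=r.capture("top");cv2.imwrite("pics/side8.png",s);cv2.imwrite("pics/top8.png",t)
C={}
for n,im,b in(("side",s,(335,160,385,190)),("top",t,(370,262,405,322))):
    z,c=mask(im,(0,90,20),(14,255,130),b);C[n]=c;print(n,cv2.contourArea(c),cen(c),cv2.minAreaRect(c))
print("handle",tri(cen(C["side"]),cen(C["top"])))
cv2.imwrite("pics/fin.png",np.hstack([t[80:380,150:450],s[100:400,140:440]]))
z,c=mask(t,(0,0,150),(180,45,255),(205,178,280,250));print("ledge",onz("top",cen(c),.074))
E
```

```text
side 145.0 [363.47126437 175.74942529] ((363.6899719238281, 176.1699981689453), (30.547014236450195, 6.929646968841553), 8.130102157592773)
top 286.0 [383.78088578 294.06993007] ((383.7255859375, 294.0304870605469), (40.85967254638672, 8.282365798950195), 83.6598129272461)
handle (array([ 0.43585158, -0.24864272,  0.05699493]), np.float64(0.0023444786083080546))
ledge [0.60935996 0.09176839 0.074     ]
```

View pics/fin.png

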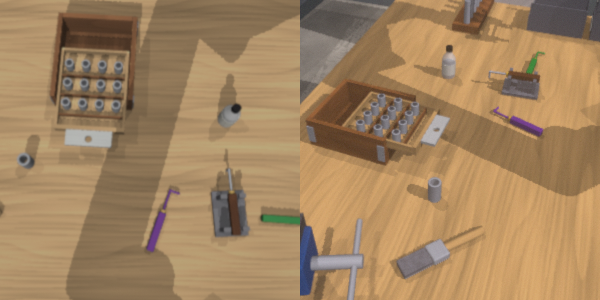

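The hook is back in both notches, within about 2 mm of its starting place and pointing the same way. The tray stands about 7 cm out and the bystanders look unmoved, so I'm handing in.

```bash
python3 -c "
from plant import r
print(r.close_job())"
```

```text
the job is handed in; nothing more can be done
None
```

I handed the job in with no verdict shown: the tray was drawn about 7 cm out to its stop and held there at about 11–12 N for over 2 s, and the hook is back in its rest within about 2 mm.

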